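# Clear and unscrew the thread winder's cap of unknown thread hand

### The job

Open the thread winder for a change of spool: first take the needle case that was left lying on the winder's red cap and stack it squarely on top of the column of needle cases. Then unscrew the red cap, whose thread may be left- or right-handed (nothing shows which, so try it one way and then the other), and lift it straight off the spindle. Finish while still holding the cap in the gripper, upright and above the winder with at least 5 cm of air between it and the spool, all other things left where they are.

Things in the scene. Friction and masses are not known exactly. Their poses are not given: they have to be found in the camera images.
- winder: the thread winder, fixed to the table: white cast base 205x92 mm, 35 mm high. Origin at table height on the axis of its upright spindle, z up; its x axis points from the spindle to the grey upright motor (66 mm wide, 123 mm high, axis 115 mm from the spindle). All between the two is under 70 mm high.
- spool_top (a point): on the winder's spindle axis at the top of the white-flanged spool of blue thread (60 mm wide), 90 mm above the table: the cap's underside rests here. Under the cap the spindle has a coarse three-start thread, 21 mm high; its hand, left or right, changes from time to time and cannot be seen.
- cap: the winder's red screw cap: round with twelve flats, 52 mm across flats (56 over the ribs), 28 mm high, flat on top, hollow, about 60 g. Origin at the centre of its underside, z up; a white index line on its top and side points along its x axis; one flat faces along x, the others every 30 degrees round from there. 30 to 60 N of grip holds it well.
- cap_top (a point): centre of the cap's flat top, 28 mm above its underside. Turned the tightening way the cap stops within about 10 degrees. Turned the loosening way it turns easily and is free after 50 to 75 degrees (aim at 65; soon after, it meets a stop); then it lifts straight up and clears the spindle after 25 mm. It cannot be pulled off before it is free.
- needle_case: the case that lies flat on the cap's top at the start (its underside 118 mm above the table): a flat green closed needle case with a pale label on its lid, 32 mm along its x axis, 52 mm along its y axis, 8 mm thick (z); origin at the centre of its underside. 25 g, lid shut.
- case_low: lowest case of the column, on the table: a flat green closed needle case with a pale label on its lid, 32 mm along its x axis, 52 mm along its y axis, 8 mm thick (z); origin at the centre of its underside
- case_mid: middle case of the column: a flat green closed needle case with a pale label on its lid, 32 mm along its x axis, 52 mm along its y axis, 8 mm thick (z); origin at the centre of its underside
- case_top: top case of the column; its upper face is 24 mm above the table: a flat green closed needle case with a pale label on its lid, 32 mm along its x axis, 52 mm along its y axis, 8 mm thick (z); origin at the centre of its underside
- bobbin: bystander: steel bobbin of red thread, lying on its rim face, 21x21x11 mm; origin at the centre of its underside
- tape_measure: bystander: rolled yellow tape measure, 49x49x20 mm; origin at the centre of its underside
- screwdriver: bystander: small amber-handled screwdriver, 17x141x18 mm; origin at the centre of its underside
- snips: bystander: steel thread snips, 22x115x6 mm; origin at the centre of its underside
- wax: bystander: amber disc of beeswax, 39x39x13 mm; origin at the centre of its underside
Things that resemble listed ones, but are neither listed nor needed, are in the scene too. Leave any purple or yellow look-alike of the needle_case alone. Several things have the shape of the cap; the one meant has the colours described above.

How it is judged:
On the way, in this order (a step that is already met when the one before it is completed fails the run):
1. the needle case from the cap lies released and square on the column while the cap is still screwed on (z of needle_case in the frame of case_top between 0.006 and 0.0105 m and horizontal distance between needle_case and case_top below 0.008 m and angle between the x axis of needle_case and the x axis of case_top, either way round below 0.17 rad and angle between needle_case's own z axis and vertical below 0.1 rad and contact force between the fingers and needle_case below 0.1 N and linear speed of needle_case below 0.03 m/s and z of cap in the frame of winder below 0.102 m), for 0.3 s.
2. the cap is unscrewed and held in the gripper clear above the spool (z of cap in the frame of winder above 0.14 m and horizontal distance between cap and winder below 0.15 m and angle between cap's own z axis and vertical below 0.35 rad and contact force between the fingers and cap above 1 N and contact force between cap and winder below 0.1 N), for 0.2 s.
At the end, for the whole second after the job is handed in: The gripper holds the cap at rest and upright (within 20 degrees), its underside at least 50 mm above the top of the spool and within 150 mm of the spindle axis, touching nothing else; the fourth needle case lies flat on the column, within 8 mm and 10 degrees of the case under it (all of step 2 and z of needle_case in the frame of case_top between 0.006 and 0.0105 m and horizontal distance between needle_case and case_top below 0.008 m and angle between the x axis of needle_case and the x axis of case_top, either way round below 0.17 rad and angle between needle_case's own z axis and vertical below 0.1 rad and linear speed of each of cap, needle_case below 0.03 m/s and contact force between the fingers and needle_case below 0.1 N); the arm keeps its last pose, push and grip.
It fails at once if the column of needle cases is pushed away or knocked over (a case moves over 12 mm) (distance of any of case_low, case_mid, case_top from where it was at the start of the episode above 0.012 m).
It fails at once if a bystander is moved by more than 15 mm (distance of any of bobbin, tape_measure, screwdriver, snips, wax from where it was at the start of the episode above 0.015 m).
It fails at once if the cap is dropped (height (world z) of cap below 0.07 m).
It fails at once if the needle case falls to the table (height (world z) of needle_case below 0.012 m).
It also fails if it takes over 61 s, if anything falls off the work surface, if the arm or the gripper's body presses on something with over 40 N, if the wrist force passes 120 N, or if a joint passes its speed limit or range.

### The arm

A 6-joint arm with a two-finger parallel gripper is mounted at the origin on a cart in front of the work surface, level with it; the furniture and walls round the work are solid. World frame = base frame: x ahead of the robot, y to its left, z up, the work surface at z = 0. Lengths are in m, angles in rad, forces in N, time in s.
With the tool pointing down it reaches from about 0.35 to 0.775 m from the base axis. Payload 7.3 kg.
Tool frame: the origin (TCP) lies at the centre of the arm's flange, where the gripper is bolted on; the fingertips stand 178 mm ahead of it and the grasp point (between the pads) lies 159 mm ahead of it (tip_extent is the distance from the TCP to the fingertips, in m); z points along the fingers, y is the line along which they close (so a half turn about z gives the same grasp; the last joint's range is limited). The gripper opens to 92 mm and grips with 3 to 60 N. Pads are 19 mm wide; open, the fingers measure 130 mm over their backs; the gripper's body (75 mm by 190 mm) begins 47 mm behind the grasp point.
Start: joints at [1.199, 0.342, 1.524, -0, 1.275, -0.146], TCP at [0.118, 0.512, 0.405] pointing down, gripper open.
Joint ranges: [-2.53, 2.53], [-0.77, 2.02], [0.04, 2.7], [-1, 4.14], [0.28, 2.66], [-3.11, 3.11]. Speed limits (rad/s): [2.57, 2.57, 3.14, 3.14, 3.14, 3.14].

### API

Orientations are given as [roll, pitch, yaw] about the fixed x, y, z axes, in that order (R = Rz(yaw) Ry(pitch) Rx(roll)).
In Python, from cell import * gives the robot as it stands.
- The arm moves only by the tool arm_command, never from a script. Its arguments are lists of equal length, an entry for each row: "xyz": the shift along the world's x, y, z in mm, a list of three; "spin": the turn about the world's z in degrees. In form: {"xyz": [[tx, ty, tz], ...], "spin": [spin, ...]}. A call has 1 to 20 rows; each row shifts and turns the commanded pose from where the row before left it; what a row does not reach is not made up. A row lasts 1/10 s, in which the tool goes at most 50 mm and 8.59 degrees, less where a joint would pass 70% of its speed; a pose out of reach is approached as far as the arm can. A call with a gripper value outside its range is refused whole. "jaw" is the opening, from -1 (shut) to 1 (fully open), set as the call begins (left out, the last holds). The fingers move at their own pace and stop on an object; "squeeze" is the grip in N (left out, the last holds). Time passes only in rows, so rows that do not move let the fingers close. It gives the time, the measured TCP pose, the force, the opening and the grip force at its end, in the units of the state.
- observe(): the state, without advancing time (a new reading comes with each control period).
- read_camera(name): name is "scene" or "top"; returns a dict with "img" (384x512x3 uint8, red, green, blue), "depth" (384x512 float32, m along the optical axis (not along the pixel's ray), 0 where there is no reading), "fx", "fy", "cx", "cy" (pixels), "world_from_camera" (4x4, takes a point from camera to world coordinates). Camera axes: x right, y up, looking along -z (the intrinsics and any distortion apply to the point x, -y, -z); pixel columns grow to the right and rows downward; lengths in m; the calibration is good to about 2 mm. A picture is of the moment at which its call begins.
- hand_in(): hands the job in; it is judged then, once.
The state is a dict: "time": time; "qpos": joint angles; "qvel": joint speeds; "joint_efforts": joint torques, N m; "tool_pos": TCP position; "tool_rot": TCP orientation; "contact_force": force on the tool from outside, world axes, zero at the start; "torque": the same for the moment, N m; "opening": finger opening in m; "grip_force": force on a finger pad.
Only numpy, scipy, OpenCV 4.12 (cv2) and the standard library are available. Lean on these libraries where they do the work, as an engineer would, in place of code of your own. Each camera call takes 0.05 s, during which the arm holds its last target. There are 200 camera calls.

## Working session

There is one attempt and no reset: what is moved stays moved. The work goes in short steps, Python scripts to look and compute and a tool call to move; the robot and the scene stay as the last step left them, time stands still between calls to the robot, and variables do not carry over. Pictures are saved under pics/ and viewed, at most 10 in all, crops included, and the job is handed in when it is done.

Besides the shell and the picture viewer there is one more tool, called after "Request:" as name(argument=value, ...) on one line, values as JSON. arm_command: Moves the arm, as the interface text tells. Its arguments: {"type":"object","properties":{"xyz":{"type":"array","items":{"type":"array","items":{"type":"number"}}},"spin":{"type":"array","items":{"type":"number"}},"jaw":{"type":"number"},"squeeze":{"type":"number"}},"required":["xyz","spin"]}

```bash
mkdir -p pics; python3 - <<'E'
from cell import *
import cv2,numpy as np
s=observe();print({k:np.round(v,3) for k,v in s.items()})
for n in("top","scene"):
    c=read_camera(n);np.savez(f"{n}0.npz",**c);cv2.imwrite(f"pics/{n}0.png",c["img"][:,:,::-1])
    print(n,c["fx"],c["fy"],c["cx"],c["cy"],np.round(c["world_from_camera"],3),[k for k in c])
E
```

```text
{'time': np.float64(0.0), 'qpos': array([ 1.199,  0.343,  1.525, -0.   ,  1.275, -0.146]), 'qvel': array([ 0.   ,  0.001, -0.002,  0.   ,  0.   , -0.001]), 'joint_efforts': array([ 1.0000e-03, -4.3124e+01, -2.4422e+01,  7.2000e-02,  5.6000e-02,
       -0.0000e+00]), 'tool_pos': array([0.117, 0.512, 0.404]), 'tool_rot': array([-3.14 , -0.   ,  2.916]), 'contact_force': array([ 0.841, -0.574, -0.053]), 'torque': array([-0.   ,  0.046,  0.003]), 'grip_force': np.float64(0.0), 'opening': np.float64(0.092)}
top 458.4971090965868 458.4971090965868 255.32305209713968 184.55978624346096 [[ 0.024  0.979 -0.202  0.25 ]
 [-1.     0.024 -0.005 -0.348]
 [ 0.     0.202  0.979  1.157]
 [ 0.     0.     0.     1.   ]] ['img', 'depth', 'fx', 'fy', 'cx', 'cy', 'world_from_camera']
scene 471.88317463922453 471.88317463922453 251.01626510516832 193.61475095454134 [[-0.863  0.417 -0.287  0.229]
 [-0.506 -0.713  0.485  0.112]
 [-0.002  0.563  0.826  0.865]
 [ 0.     0.     0.     1.   ]] ['img', 'depth', 'fx', 'fy', 'cx', 'cy', 'world_from_camera']
```

View pics/top0.png

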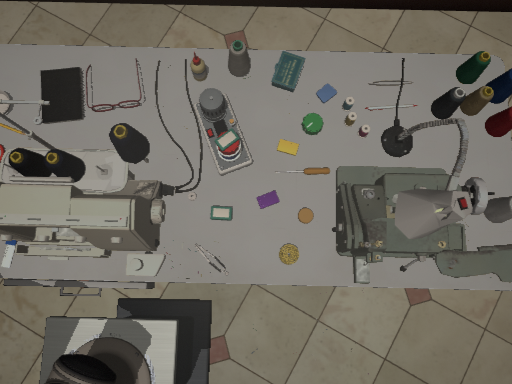

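View pics/scene0.png

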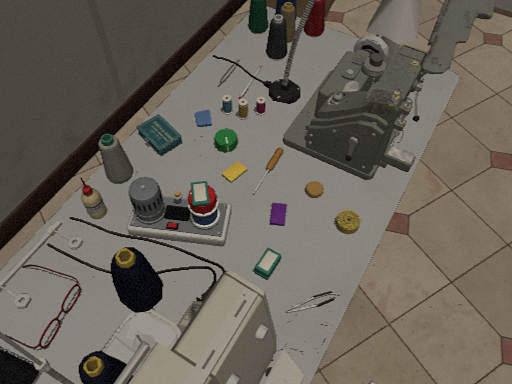

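The top view shows the winder with the case on the red cap at (229,145), the column at (221,213), and the motor at (212,103). The scene view shows the cap at (203,197) and the column at (267,263). Next I'll measure all three.

```bash
cat > h.py <<'E'
import numpy as np,cv2
def pts(c):
    v,u=np.mgrid[0:384,0:512];d=c["depth"]
    P=np.stack([(u-c["cx"])/c["fx"]*d,-(v-c["cy"])/c["fy"]*d,-d,np.ones_like(d)],-1)
    return (P@c["world_from_camera"].T)[...,:3]
def ray(c,u,v,z):
    M=c["world_from_camera"];r=M[:3,:3]@np.array([(u-c["cx"])/c["fx"],-(v-c["cy"])/c["fy"],-1]);o=M[:3,3]
    return o+r*(z-o[2])/r[2]
def rect(c,mask,z):
    "min-area rect on plane z of mask's largest contour"
    cs,_=cv2.findContours(mask.astype(np.uint8),cv2.RETR_EXTERNAL,cv2.CHAIN_APPROX_NONE)
    k=max(cs,key=len)[:,0]
    W=np.array([ray(c,u,v,z)[:2] for u,v in k],np.float32)
    (x,y),(w,h),a=cv2.minAreaRect(W*1000)
    if w>h:w,h,a=h,w,a+90
    return dict(n=int(mask.sum()),c=(round(x,1),round(y,1)),wh=(round(w,1),round(h,1)),ydir=round((a+90)%180,1))  # direction of long side
E
python3 - <<'E'
from h import *
for n,bx in(("top",dict(case=(205,125,255,172),col=(205,203,238,222),motor=(195,85,232,122))),("scene",dict(case=(185,178,222,225),col=(248,245,288,282),motor=(125,172,170,225)))):
    c=dict(np.load(f"{n}0.npz"));P=pts(c);hsv=cv2.cvtColor(c["img"],cv2.COLOR_RGB2HSV)
    for k,(u0,v0,u1,v1) in bx.items():
        R=np.zeros((384,512),bool);R[v0:v1,u0:u1]=1
        z=P[...,2];lo,hi,zp={"case":(.120,.135,.126),"col":(.018,.035,.024),"motor":(.116,.135,.123)}[k]
        m=R&(z>lo)&(z<hi)
        print(n,k,"depth",rect(c,m,zp),"zmed",np.median(z[m]).round(4),"mean",P[m].mean(0).round(4))
        if k!="motor":
            g=R&(hsv[...,0]>70)&(hsv[...,0]<100)&(hsv[...,1]>90)
            w=R&(hsv[...,1]<70)&(hsv[...,2]>150)&(z>lo-.003)
            for q,mm in(("green",g&m),("label",w&m)):
                if mm.sum()>5: print("  ",q,rect(c,mm,zp))
    b={"top":(190,80,260,180),"scene":(120,170,240,245)}[n]
    im=c["img"][b[1]:b[3],b[0]:b[2],::-1]
    b2={"top":(195,195,250,235),"scene":(240,240,295,290)}[n]
    im2=c["img"][b2[1]:b2[3],b2[0]:b2[2],::-1]
    s=lambda i:cv2.resize(i,(390,int(390*i.shape[0]/i.shape[1])),interpolation=cv2.INTER_NEAREST)
    a,b_=s(im),s(im2);h=max(a.shape[0],b_.shape[0])
    o=np.zeros((h,790,3),np.uint8);o[:a.shape[0],:390]=a;o[:b_.shape[0],400:]=b_;cv2.imwrite(f"pics/{n}0z.png",o)
E
```

```text
top case depth {'n': 312, 'c': (566.8, -276.8), 'wh': (41.6, 52.2), 'ydir': 129.6} zmed 0.1264 mean [ 0.5695 -0.2743  0.1262]
   green {'n': 24, 'c': (555.2, -256.0), 'wh': (2.4, 24.1), 'ydir': 40.6}
   label {'n': 138, 'c': (571.0, -273.6), 'wh': (20.4, 38.4), 'ydir': 129.6}
top col depth {'n': 272, 'c': (411.0, -259.1), 'wh': (32.7, 50.3), 'ydir': 91.4} zmed 0.0258 mean [ 0.4107 -0.2594  0.0256]
   label {'n': 127, 'c': (412.2, -257.9), 'wh': (20.1, 37.5), 'ydir': 91.4}
top motor depth {'n': 375, 'c': (671.6, -232.3), 'wh': (52.7, 54.9), 'ydir': 27.7} zmed 0.1194 mean [ 0.6735 -0.2317  0.1195]
scene case depth {'n': 423, 'c': (567.8, -275.9), 'wh': (44.1, 55.6), 'ydir': 128.8} zmed 0.1274 mean [ 0.5688 -0.2735  0.127 ]
   green {'n': 133, 'c': (570.6, -273.5), 'wh': (30.0, 54.4), 'ydir': 128.0}
   label {'n': 172, 'c': (572.3, -275.6), 'wh': (19.4, 38.5), 'ydir': 128.5}
scene col depth {'n': 417, 'c': (410.9, -259.7), 'wh': (32.9, 54.4), 'ydir': 87.9} zmed 0.0265 mean [ 0.4103 -0.2587  0.0262]
   green {'n': 159, 'c': (410.8, -258.8), 'wh': (32.5, 52.7), 'ydir': 87.9}
   label {'n': 178, 'c': (412.5, -261.2), 'wh': (19.5, 38.8), 'ydir': 88.1}
scene motor depth {'n': 543, 'c': (670.5, -229.9), 'wh': (53.8, 56.7), 'ydir': 144.0} zmed 0.1202 mean [ 0.6725 -0.231   0.1202]
```

View pics/top0z.png

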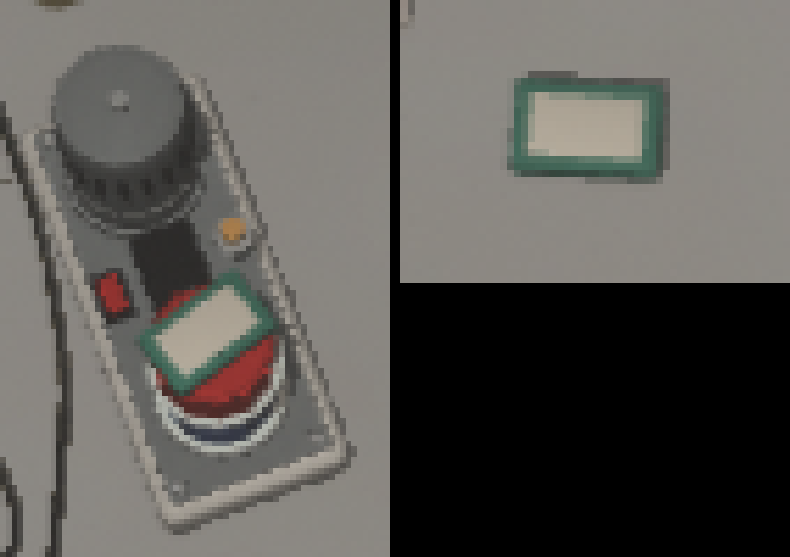

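View pics/scene0z.png

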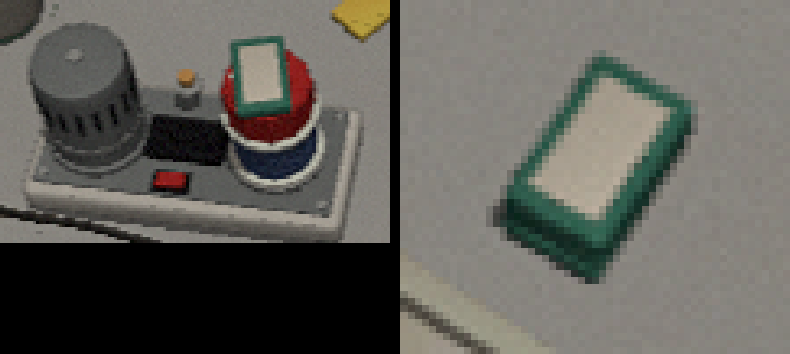

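Both views show the case lying off-centre on the cap and the column aligned with the world axes. Column centre is about (411,-259) with its long side along y, and the case is about (571,-274) with its long side at 129°. Before moving I'll check obstacle heights along the way.

```bash
python3 - <<'E'
from h import *
P=np.concatenate([pts(dict(np.load(f"{n}0.npz")))[np.load(f"{n}0.npz")["depth"]>0].reshape(-1,3) for n in("top","scene")])
print("max height cm, rows x from .85 down, cols y .7..-.6 step .05")
ys=np.arange(.7,-.61,-.05);print("      "," ".join(f"{int(y*100):3d}" for y in ys))
for x in np.arange(.85,-.01,-.05):
    print(f"{x:5.2f} "," ".join(f"{100*P[m,2].max():3.0f}" if (m:=(abs(P[:,0]-x)<.025)&(abs(P[:,1]-y)<.025)).any() else "  ." for y in ys))
c=dict(np.load("top0.npz"));P=pts(c);hsv=cv2.cvtColor(c["img"],cv2.COLOR_RGB2HSV)
for n in("top","scene"):
    c=dict(np.load(f"{n}0.npz"));P=pts(c);hsv=cv2.cvtColor(c["img"],cv2.COLOR_RGB2HSV)
    red=((hsv[...,0]<8)|(hsv[...,0]>172))&(hsv[...,1]>130)&(np.hypot(P[...,0]-.57,P[...,1]+.27)<.06)
    t=red&(P[...,2]>.112);print(n,"red top",t.sum(),P[t].mean(0).round(4))
    base=(np.hypot(P[...,0]-.62,P[...,1]+.25)<.16)&(P[...,2]>.028)&(P[...,2]<.045)
    print("base",rect(c,base,.035))
E
```

```text
max height cm, rows x from .85 down, cols y .7..-.6 step .05
        70  64  59  54  49  44  39  34  29  24  19  14   9   4   0  -5 -10 -15 -20 -25 -30 -35 -40 -45 -50 -55 -60
 0.85    .   .   .   .   .   .   .   1   1   1   1   1   1   1   1   1   1   1   1  10  13   1   3   3   1   1   1
 0.80    .   .   .   .   .   .   .   1   1   2   2   2   3   1   4   3   2   7  13  11  13   1   3   3   1   1   1
 0.75    .   .   .   .   .   .   .   1   1   2   2   2   4   1   3   4   3   6   7   3   1   1   3   3   2   1   1
 0.70    .   .   .   .   .   .   .   2   2   2   2   2   4   4   4   4   3   1  12  13   3   1   1   2   3   5   5
 0.65    .   .   .   .   .   .   .   1   2   1   2   2   3   1   1   1   2   1  12  13   7   1   1   3   4   5   5
 0.60    .   .   .   .   .   .   .   1   1   1   1   1   1   1   1   1   1   1   5  13  13   1   1   1   2   1   5
 0.55    .   .   .   .   .   .   .   0   1  12  12  12  45  45  45  26  24   2   3  13  13   4   1   2   2   4   4
 0.50    .   .   .   .   .   .   .   .   0  14  18  24  46  46  46  24  24   5   5   4   3   1   2   2   2  11   4
 0.4
[... 678 characters left out ...]
-74 -74
 0.15  -74 -74 -73 -74 -73 -73 -73 -74 -74 -74 -65   0   1   1   0   1   1   0 -65 -73 -74 -74 -74 -74 -74 -74 -74
 0.10  -75 -74 -74 -74 -73 -74 -74 -74 -74 -74 -66   1   1  25  28  28   1   1 -64 -74 -73 -73 -74 -74 -74 -74 -74
 0.05    . -74 -74 -74 -74   .   .   .   .   .   .   1   1  26  30  29  26   1 -65 -74 -74 -74 -74 -74 -74 -74 -74
-0.00    . -74 -73 -74 -73   .   .   .   .   .   .   1   .   .   .  10   2   1 -64 -73 -74 -74 -73 -73 -74 -74 -74
top red top 90 [ 0.5575 -0.2828  0.117 ]
base {'n': 1397, 'c': (616.4, -255.0), 'wh': (90.9, 201.1), 'ydir': 22.5}
scene red top 163 [ 0.5579 -0.275   0.118 ]
base {'n': 2116, 'c': (615.2, -252.7), 'wh': (91.8, 202.3), 'ydir': 22.8}
```

Request:
arm_command(xyz=[[0,0,40],[0,0,40],[0,0,40],[0,0,40],[0,0,40],[26,-35,0],[26,-35,0],[26,-35,0],[26,-35,0],[26,-35,0],[26,-35,0],[26,-35,0]], spin=[0,0,0,0,0,0,0,0,0,0,0,0])

```text
time: 1.3
tool_pos: [0.3001, 0.2651, 0.6046]
tool_rot: [-3.142, -0.0, 2.916]
contact_force: [-0.0, 1.0, -0.6]
opening: 0.0918
grip_force: 0.0
```

Request:
arm_command(xyz=[[14,-38,0],[14,-38,0],[14,-38,0],[14,-38,0],[14,-38,0],[14,-38,0],[14,-38,0],[22,-34,0],[22,-34,0],[22,-34,0],[22,-34,0],[22,-34,0],[22,-34,0],[22,-34,0],[19,-35,0],[0,0,0]], spin=[0,0,0,0,0,0,0,-4.75,-4.75,-4.75,-4.75,-4.75,-4.75,-4.75,-4.75,0], jaw=0.3)

```text
time: 2.9
tool_pos: [0.5728, -0.2771, 0.5998]
tool_rot: [-3.139, -0.005, 2.247]
contact_force: [0.4, 0.6, -0.6]
opening: 0.0598
grip_force: 0.0
```

Request:
arm_command(xyz=[[0,0,-40],[0,0,-40],[0,0,-40],[0,0,-40],[0,0,-40],[0,0,-40],[0,0,-20],[0,0,0],[0,0,0]], spin=[0,0,0,0,0,0,0,0,0])

```text
time: 3.8
tool_pos: [0.5706, -0.2721, 0.3455]
tool_rot: [3.141, 0.0, 2.253]
contact_force: [0.4, -0.4, 0.7]
opening: 0.0595
grip_force: 0.0
```

```bash
python3 - <<'E'
from cell import *
import cv2,numpy as np
s=observe();print(s["tool_pos"],s["tool_rot"],s["time"])
c=read_camera("scene");np.savez("s1.npz",**c)
i=c["img"][130:250,120:270,::-1];cv2.imwrite("pics/s1.png",cv2.resize(i,None,fx=4,fy=4,interpolation=2))
E
```

```text
[ 0.57058924 -0.27205125  0.34554727] [3.14130626e+00 4.09308413e-04 2.25315366e+00] 3.8
```

View pics/s1.png

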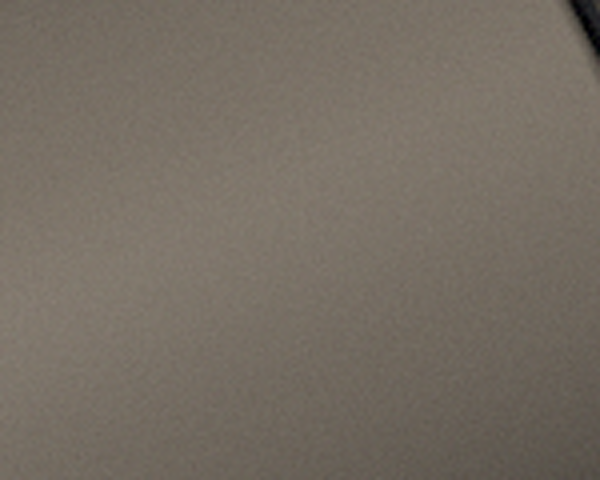

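That crop at (120..270,130..250) shows only the arm blocking the view. I'll go down to tip height ≈120.5 mm and grip.

Request:
arm_command(xyz=[[1,-2,-15],[0,0,-15],[0,0,-10],[0,0,-7],[0,0,0]], spin=[0,0,0,0,0])

```text
time: 4.35
tool_pos: [0.5715, -0.2742, 0.2976]
tool_rot: [-3.142, -0.0, 2.253]
contact_force: [0.3, 1.4, -0.4]
opening: 0.0596
grip_force: 0.0
```

Request:
arm_command(xyz=[[0,0,0],[0,0,0],[0,0,0],[0,0,0],[0,0,0],[0,0,0],[0,0,0],[0,0,0]], spin=[0,0,0,0,0,0,0,0], jaw=-1, squeeze=15)

```text
time: 5.15
tool_pos: [0.5716, -0.2743, 0.2981]
tool_rot: [3.141, 0.001, 2.253]
contact_force: [-1.2, -0.1, 3.1]
opening: 0.032
grip_force: 15.0
```

Request:
arm_command(xyz=[[0,0,10],[0,0,20],[0,0,30],[0,0,30],[-20,2,0],[-20,2,0],[-20,2,0],[-20,2,0],[-20,2,0],[-20,2,0],[-20,2,0],[-20,1,0],[0,0,0],[0,0,0]], spin=[0,0,0,0,-4.9,-4.9,-4.9,-4.9,-4.9,-4.9,-4.9,-4.9,0,0])

```text
time: 6.55
tool_pos: [0.4117, -0.2595, 0.3884]
tool_rot: [3.14, 0.001, 1.569]
contact_force: [0.6, 0.7, -0.0]
opening: 0.0313
grip_force: 15.0
```

Request:
arm_command(xyz=[[0,0,-30],[0,0,-30],[0,0,-30],[0,0,-30],[0,0,-30],[0,0,-20],[0,0,0],[0,0,0]], spin=[0,0,0,0,0,0,0,0])

```text
time: 7.35
tool_pos: [0.4123, -0.2595, 0.2179]
tool_rot: [3.141, -0.0, 1.57]
contact_force: [0.3, 0.6, -0.4]
opening: 0.0316
grip_force: 15.0
```

```bash
cat > cap.py <<'E'
import sys
from cell import *
from h import *
t=sys.argv[1];o=[]
for n in("top","scene"):
    c=read_camera(n);np.savez(f"{n}_{t}.npz",**c);P=pts(c);z=P[...,2];hsv=cv2.cvtColor(c["img"],cv2.COLOR_RGB2HSV)
    near=(abs(P[...,0]-.411)<.06)&(abs(P[...,1]+.26)<.06)
    g=near&(hsv[...,0]>70)&(hsv[...,0]<100)&(hsv[...,1]>90)
    print(n,"green n,zmax",g.sum(),z[g].max() if g.any() else None)
    b=(170,170,270,260) if n=="top" else (205,205,305,295)
    o.append(cv2.resize(c["img"][b[1]:b[3],b[0]:b[2],::-1],(400,360),interpolation=2))
cv2.imwrite(f"pics/{t}.png",np.hstack(o))
E
python3 cap.py pre
```

```text
top green n,zmax 0 None
scene green n,zmax 0 None
```

View pics/pre.png

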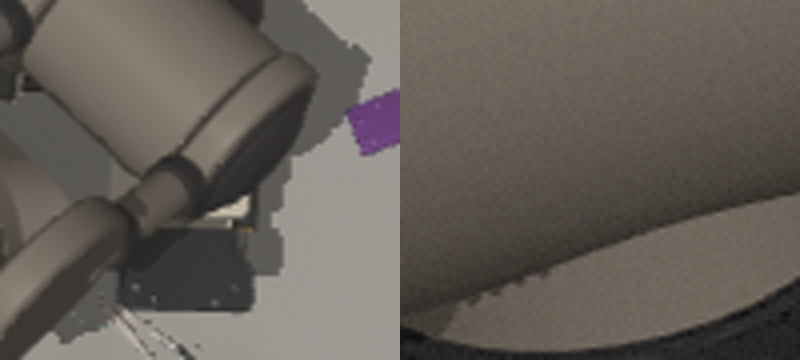

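The arm hides the column in both views, so I'll lower by force feel instead.

Request:
arm_command(xyz=[[0,0,-6],[0,0,-4],[0,0,-2],[0,0,0]], spin=[0,0,0,0])

```text
time: 7.85
tool_pos: [0.4115, -0.2593, 0.2057]
tool_rot: [3.142, -0.0, 1.568]
contact_force: [-0.4, 0.2, -1.2]
opening: 0.0316
grip_force: 15.0
```

Request:
arm_command(xyz=[[0,0,-1],[0,0,0],[0,0,0]], spin=[0,0,0])

```text
time: 8.15
tool_pos: [0.4115, -0.2593, 0.2055]
tool_rot: [3.141, 0.0, 1.568]
contact_force: [-1.6, 1.7, 8.4]
opening: 0.0314
grip_force: 15.0
```

Contact force is 8.4 N, so the case is resting on the column. Next I'll release and rise.

Request:
arm_command(xyz=[[0,0,0],[0,0,0],[0,0,0],[0,0,0],[0,0,0],[0,0,0],[0,0,5],[0,0,15],[0,0,40],[0,0,40],[0,0,40],[0,0,40],[0,0,20]], spin=[0,0,0,0,0,0,0,0,0,0,0,0,0], jaw=0.3)

```text
time: 9.45
tool_pos: [0.4116, -0.2593, 0.4088]
tool_rot: [3.137, 0.004, 1.568]
contact_force: [0.1, 0.2, -1.2]
opening: 0.0597
grip_force: 0.0
```

Request:
arm_command(xyz=[[0,0,40],[0,0,40],[0,0,40],[0,0,40],[0,0,20],[-10,40,0],[-10,40,0],[-10,40,0],[-10,40,0],[-10,40,0],[0,0,0]], spin=[0,0,0,0,0,0,0,0,0,0,0], jaw=1)

```text
time: 10.55
tool_pos: [0.3596, -0.0558, 0.5859]
tool_rot: [3.139, -0.0, 1.573]
contact_force: [0.7, -0.1, -0.1]
opening: 0.0918
grip_force: 0.0
```

```bash
python3 cap.py rel; python3 - <<'E'
from h import *
for n,cb,kb in(("top",(195,195,245,230),(200,120,260,180)),("scene",(240,235,295,290),(180,170,225,235))):
    c=dict(np.load(f"{n}_rel.npz"));P=pts(c);z=P[...,2];hsv=cv2.cvtColor(c["img"],cv2.COLOR_RGB2HSV)
    R=np.zeros((384,512),bool);R[cb[1]:cb[3],cb[0]:cb[2]]=1
    m=R&(z>.027)&(z<.045);print(n,"stack",m.sum(),np.median(z[m]),rect(c,m,.032) if m.sum()>20 else"")
    w=m&(hsv[...,1]<70)&(hsv[...,2]>150)
    if w.sum()>20:print(" label",rect(c,w,.032))
    near=np.hypot(P[...,0]-.565,P[...,1]+.276)<.06
    red=near&((hsv[...,0]<8)|(hsv[...,0]>172))&(hsv[...,1]>110)
    t=near&(z>.113)&(z<.124)
    if t.sum()<20:continue
    k=max(cv2.findContours(t.astype(np.uint8),0,1)[0],key=len)[:,0]
    W=np.array([ray(c,u,v,.118)[:2]*1000 for u,v in k],np.float32)
    print(" cap",t.sum(),np.median(z[t]),cv2.minEnclosingCircle(W),cv2.fitEllipse(W),P[t].mean(0))
    l=t&(hsv[...,1]<90)&(hsv[...,2]>120);print(" white",l.sum(),P[l].round(4)[:12].tolist())
E
```

```text
top green n,zmax 7 0.03519019053000916
scene green n,zmax 0 None
top stack 276 0.034152079509203626 {'n': 276, 'c': (411.1, -258.7), 'wh': (30.0, 52.0), 'ydir': 91.4}
 label {'n': 141, 'c': (411.0, -258.5), 'wh': (20.0, 37.4), 'ydir': 91.4}
 cap 369 0.11748580583580415 ((566.2959594726562, -275.5263671875), 27.191593170166016) ((567.6024169921875, -275.48388671875), (50.175498962402344, 50.5358772277832), 26.836708068847656) [ 0.56763376 -0.27554654  0.11755935]
 white 11 [[0.5864, -0.2665, 0.1216], [0.5868, -0.2688, 0.1204], [0.586, -0.2685, 0.1153], [0.5831, -0.2687, 0.1167], [0.5796, -0.269, 0.1198], [0.5799, -0.2713, 0.1192], [0.5767, -0.2716, 0.1212], [0.5757, -0.2713, 0.1168], [0.5724, -0.2716, 0.1195], [0.573, -0.2738, 0.1177], [0.5513, -0.2532, 0.1145]]
scene stack 0 nan
  return _methods._mean(a, axis=axis, dtype=dtype,
  ret = ret.dtype.type(ret / rcount)
```

View pics/rel.png

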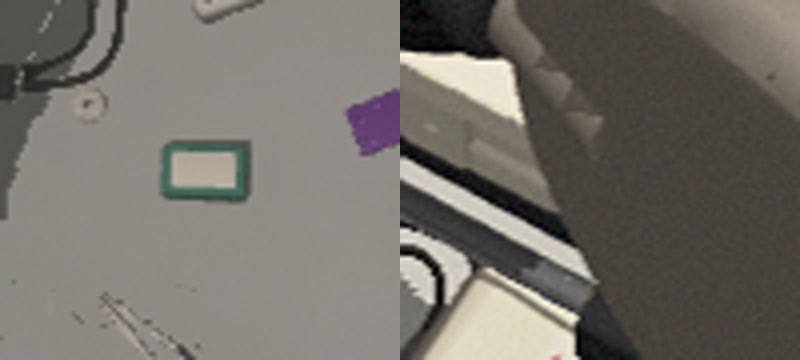

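The top view shows the case square on the column, at the same centre and angle as before, with the snips untouched. The cap is centred at (567,-275.5) with its index line at about 23°, so I'll grip the flats at -7°.

Request:
arm_command(xyz=[[26,-27,0],[26,-27,0],[26,-27,0],[26,-27,0],[26,-27,0],[26,-27,0],[26,-27,0],[24,-28,0],[0,0,-40],[0,0,-40],[0,0,-40],[0,0,-40],[0,0,-40],[0,0,-30],[0,0,0],[0,0,0]], spin=[-1,-1,-1,-1,-1,-1,-1,0,0,0,0,0,0,0,0,0], jaw=1)

```text
time: 12.25
tool_pos: [0.5675, -0.2777, 0.3549]
tool_rot: [-3.141, -0.0, 1.445]
contact_force: [-0.6, 0.6, 0.3]
opening: 0.0921
grip_force: 0.0
```

Request:
arm_command(xyz=[[0,2,-20],[0,0,-20],[0,0,-20],[0,0,-15],[0,0,-5],[0,0,0]], spin=[0,0,0,0,0,0])

```text
time: 12.85
tool_pos: [0.5679, -0.275, 0.276]
tool_rot: [3.14, 0.001, 1.446]
contact_force: [-0.5, -0.0, -0.1]
opening: 0.0916
grip_force: 0.0
```

Request:
arm_command(xyz=[[0,0,0],[0,0,0],[0,0,0],[0,0,0],[0,0,0],[0,0,0],[0,0,0],[0,0,0]], spin=[0,0,0,0,0,0,0,0], jaw=-1, squeeze=45)

```text
time: 13.65
tool_pos: [0.5676, -0.2743, 0.2749]
tool_rot: [3.141, 0.0, 1.446]
contact_force: [2.2, -1.0, 1.8]
opening: 0.0518
grip_force: 45.0
```

```bash
python3 -c "
from cell import *
s=observe();print(s['torque'],s['tool_pos'],s['contact_force'],s['qpos'])"
```

```text
[-0.11685943 -0.11069023  0.01229256] [ 0.56763514 -0.27433193  0.27490747] [ 2.17581803 -1.0436138   1.75073884] [-5.71697189e-01  6.50558159e-01  1.38189473e+00  1.27689970e-04
  1.10855056e+00 -4.47158227e-01]
```

Opening is 51.8 mm, so the pads sit on the flats. First try is anticlockwise.

Request:
arm_command(xyz=[[0,0,0],[0,0,0],[0,0,0],[0,0,0],[0,0,0],[0,0,0]], spin=[3,3,3,3,3,0])

```text
time: 14.25
tool_pos: [0.568, -0.275, 0.275]
tool_rot: [3.139, 0.001, 1.705]
contact_force: [4.3, -2.7, -2.7]
opening: 0.0515
grip_force: 45.0
```

```bash
python3 -c "
from cell import *
s=observe();print(s['torque'],s['tool_pos'],s['contact_force'],s['tool_rot'],s['grip_force'],s['opening'])"
```

```text
[-0.53972831 -0.75600347 -1.52178298] [ 0.56799674 -0.27501601  0.27495421] [ 4.32888237 -2.70754014 -2.71229977] [3.13866891e+00 1.21681160e-03 1.70518725e+00] 44.99905714765191 0.051452735887943385
```

Torque of -1.5 Nm suggests a stop this way. I'll go the other way.

Request:
arm_command(xyz=[[0,0,0],[0,0,0],[0,0,0],[0,0,0],[0,0,0],[0,0,0],[0,0,0],[0,0,0]], spin=[-5,-5,-5,-5,-5,-5,-5,0])

```text
time: 15.05
tool_pos: [0.5675, -0.274, 0.2749]
tool_rot: [-3.141, 0.0, 1.096]
contact_force: [0.6, -0.0, 0.8]
opening: 0.0518
grip_force: 45.0
```

```bash
python3 -c "
from cell import *
s=observe();print(s['torque'],s['tool_pos'],s['contact_force'],s['tool_rot'],s['grip_force'],s['opening'])"
```

```text
[-0.08199743 -0.08122852 -0.02045528] [ 0.5675088  -0.27404366  0.27487675] [ 0.64737369 -0.01314092  0.77604329] [-3.14133021e+00  2.08197090e-04  1.09649339e+00] 45.00115928705782 0.05184959315638037
```

Clockwise turns freely (0.02 Nm), so the thread is left-handed. I'll continue to about 65°.

Request:
arm_command(xyz=[[0,0,0],[0,0,0],[0,0,0],[0,0,0],[0,0,0],[0,0,0],[0,0,0],[0,0,0],[0,0,0],[0,0,0]], spin=[-5,-5,-5,-5,-5,-5,-5,-5,-5,0])

```text
time: 16.05
tool_pos: [0.5674, -0.2743, 0.2749]
tool_rot: [3.141, 0.0, 0.313]
contact_force: [-0.4, -0.3, 1.1]
opening: 0.052
grip_force: 45.0
```

```bash
python3 -c "
from cell import *
s=observe();print(s['torque'],s['tool_pos'],s['contact_force'],s['tool_rot'],s['grip_force'],s['opening'])"
```

```text
[-0.12794019  0.17750296 -0.010119  ] [ 0.56743413 -0.27426271  0.27486643] [-0.35975085 -0.2914775   1.05875801] [3.14143362e+00 4.94243623e-04 3.13139618e-01] 45.00148143153638 0.05196286590489389
```

Test lift, gently.

Request:
arm_command(xyz=[[0,0,2],[0,0,2],[0,0,0]], spin=[0,0,0])

```text
time: 16.35
tool_pos: [0.5675, -0.2743, 0.2789]
tool_rot: [-3.142, 0.0, 0.313]
contact_force: [0.1, -0.3, -0.3]
opening: 0.0515
grip_force: 45.0
```

Almost no resistance, so it's free. I'll lift straight up.

Request:
arm_command(xyz=[[0,0,5],[0,0,5],[0,0,10],[0,0,10],[0,0,10],[0,0,10],[0,0,15],[0,0,15],[0,0,10],[0,0,0],[0,0,0],[0,0,0],[0,0,0],[0,0,0]], spin=[0,0,0,0,0,0,0,0,0,0,0,0,0,0])

```text
time: 17.75
tool_pos: [0.5675, -0.2743, 0.3681]
tool_rot: [-3.141, 0.001, 0.312]
contact_force: [-0.4, 0.1, -0.5]
opening: 0.0518
grip_force: 45.0
```

```bash
python3 cap.py end; python3 - <<'E'
from h import *
o=[]
for n,b in(("top",(180,80,280,230)),("scene",(110,120,310,300))):
    c=dict(np.load(f"{n}_end.npz"));P=pts(c);z=P[...,2];hsv=cv2.cvtColor(c["img"],cv2.COLOR_RGB2HSV)
    red=((hsv[...,0]<8)|(hsv[...,0]>172))&(hsv[...,1]>110)&(np.hypot(P[...,0]-.567,P[...,1]+.275)<.06)&(z>.08)
    print(n,red.sum(),P[red][:,2].min() if red.any() else"",P[red].mean(0) if red.any() else "")
    o.append(cv2.resize(c["img"][b[1]:b[3],b[0]:b[2],::-1],(390,int(390*(b[3]-b[1])/(b[2]-b[0])))))
h=max(i.shape[0] for i in o);o=[cv2.copyMakeBorder(i,0,h-i.shape[0],0,0,0) for i in o]
cv2.imwrite("pics/fin.png",np.hstack(o))
E
```

```text
top green n,zmax 24 0.04150119259961582
scene green n,zmax 0 None
top 214 0.18447785088543434 [ 0.55126584 -0.27903431  0.20955409]
scene 0
```

View pics/fin.png

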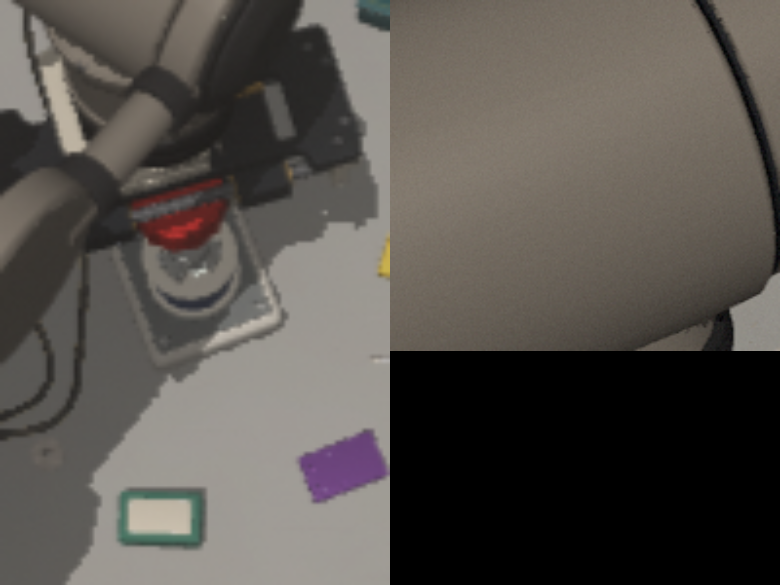

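The picture shows the red cap at (185,215) held in the gripper. Its underside is at about 0.184 m, and the bare spindle is visible below it. The stack at (160,517) is square. Handing in.

```bash
python3 -c "
from cell import *
print(hand_in())"
```

```text
the job is handed in; nothing more can be done
None
```

The needle case is stacked squarely on the column, the cap (left-hand thread) is unscrewed and held upright about 9 cm above the spool, and the job is handed in at about 18 s; no verdict was returned.

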